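# Shade the inspection camera and hold a housing over its ring light

### The job

Take the black shade panel out of its rack and lean it against the rest bar, on the side away from the ring light: bottom edge on the bench, centred on the bar and square to it, and let it go. Then pick the aluminium housing out of the tray, carry it over the guard rail, and hold it still and level about 10 mm above the middle of the ring light, its long side in line with the light's mounting arm; finish while still holding it there. Touch neither the rail nor the light, and leave the gauge, spare lens and screwdriver where they are.

Things in the scene. Friction and masses are not known exactly. Their poses are not given: they have to be found in the camera images.
- panel_center (a point): Centre of the shade panel: a plain black plastic slab 8 mm thick (its x), 110 mm wide (its y), 140 mm tall (its z), about 0.2 kg. It starts upright in the rack with its bottom edge 6 mm above the bench, its lowest 34 mm in the rack's slot.
- rack: Fixed aluminium slot rack, 60 x 120 mm foot, 40 mm high; a 10 mm wide slot along its y, open at both ends and the top, floor 6 mm above the bench. Origin at the centre of its underside.
- rest: Fixed rest: a horizontal steel bar along its y, 12 mm diameter and 150 mm long, its axis 70 mm above the bench, on two 12 mm posts at y = +-62 mm. Origin on the bench right below the middle of the bar. Its foot plate (10 mm high) reaches from x = -44 to +6 mm; the +x side is the side away from the ring light and is clear bench: the panel's bottom edge stands there and the panel's top leans back toward -x onto the bar.
- housing_center (a point): Centre (half-way up) of the loose machined aluminium housing, shaped like an upside-down T: foot 30 mm (its x) x 80 mm (its y) x 10 mm high, and a middle block 30 x 36 mm on it, 45 mm high in all, about 0.17 kg. Underside 22.5 mm below this point. The flat sides at x = +-15 mm run the full height and are the ones to grip.
- tray: Fixed black tray 150 x 150 mm, floor 4 mm above the bench, rim 10 mm above the bench; the housing starts lying upright on its floor. Origin at the centre of its underside.
- rail: Fixed dark guard rail with an aluminium top bar between tray and light: a closed fence 340 mm long (its x), up to 22 mm thick (its y; 40 mm at the feet), top 140 mm above the bench. Origin on the bench under its middle.
- light_top (a point): Centre of the top rim plane of the fixed round ring light (120 mm diameter, white dished face, black housing), 110 mm above the bench, facing up over a camera lens. The mounting arm (40 mm wide, top 106 mm above the bench) leaves the ring along -y to a 32 mm steel post 155 mm from the centre, 135 mm high.
- gauge: Bystander: loose upright steel cylinder, 34 mm diameter, 50 mm high; origin at its underside.
- lens: Bystander: loose black spare lens standing upright, 46 mm diameter, 48 mm high; origin at its underside.
- driver: Bystander: loose screwdriver lying on the bench, 160 mm long; origin near its middle, x along it.
- panel: The shade panel itself; origin at the middle of its bottom edge, axes as for panel_center.
- housing: The housing itself; origin at the centre of its underside, axes as for housing_center.
- light: The ring light, camera, mounting arm and post as one fixed unit; origin on the bench below the ring's centre, axes as for light_top.
There are look-alikes about, which are no part of the job. Leave any brown, orange or turquoise look-alike of the panel alone.

How it is judged (in metres and radians):
On the way, in this order (a step that is already met when the one before it is completed fails the run):
1. the panel leans on the rest bar, away from the light, and has been let go (angle between panel_center's own z axis and vertical between 0.08 and 0.6 rad and contact force between panel and rest above 0.05 N and contact force between panel and the arm below 0.2 N and contact force between panel and the fingers below 0.1 N and height (world z) of panel_center between 0.05 and 0.08 m and x of panel_center in the frame of rest above 0 m and y of panel_center in the frame of rest between -0.035 and 0.035 m and angle between the y axis of panel_center and the y axis of rest, either way round below 0.25 rad and linear speed of panel below 0.03 m/s), for 0.2 s.
2. the housing is carried over the guard rail in the fingers (y of housing_center in the frame of rail between -0.035 and 0.035 m and x of housing_center in the frame of rail between -0.17 and 0.17 m and height (world z) of housing_center above 0.155 m and contact force between housing and the fingers above 0.5 N), for 0.02 s.
At the end, for the whole second after the job is handed in: Panel released at rest on the bar, far side, 5-34 deg from upright, foot on bench, within 35 mm of centre, 14 deg of square. Housing held still in the fingers, underside 3-20 mm above the light, within 8 mm of centre on each axis, 7 deg of level, 8.5 deg of the arm line, not touching it (all of step 1 and x of housing_center in the frame of light_top between -0.008 and 0.008 m and y of housing_center in the frame of light_top between -0.008 and 0.008 m and z of housing_center in the frame of light_top between 0.0255 and 0.0425 m and angle between housing_center's own z axis and vertical below 0.12 rad and angle between the y axis of housing_center and the y axis of light_top, either way round below 0.15 rad and contact force between housing and the fingers above 0.5 N and contact force between housing and light below 0.05 N and linear speed of housing below 0.02 m/s); the arm keeps its last pose, push and grip.
It fails at once if the ring light unit is touched (contact force between light and anything else above 0.5 N).
It fails at once if the guard rail is touched (contact force between rail and anything else above 0.5 N).
It fails at once if a bystander is moved by more than 20 mm (distance of any of gauge, lens, driver from where it was at the start of the episode above 0.02 m).
It also fails if it takes over 54 s, if anything falls off the work surface, if the arm or the gripper's body presses on something with over 40 N, if the wrist force passes 120 N, or if a joint passes its speed limit or range.

### The arm

A 7-joint arm with a two-finger parallel gripper is mounted at the origin on the work surface. World frame = base frame: x ahead of the robot, y to its left, z up, the work surface at z = 0. Lengths are in mm, angles in rad, forces in N, time in s.
With the tool pointing down it reaches from about 400 to 875 mm from the base axis. Payload 4.4 kg.
Tool frame: the origin (TCP) lies at the very end of the fingers, on their centre line; the grasp point (between the pads) lies 19 mm behind it; x points along the fingers, y is the direction in which the jaws open and shut, and the axes are right-handed (so a half turn about x gives the same grasp; the last joint's range is limited). The gripper opens to 85 mm and grips with 20 to 120 N. Pads are 22 mm wide; open, the fingers measure 114 mm over their backs; the gripper's body (76 mm by 85 mm) begins 54 mm behind the grasp point. The pads swing forward as they close: fully open they stand 13 mm farther back than shut.
Start: joints at [1.274, 0.628, 0.038, 1.517, -0.027, 0.996, -0.02], TCP at [148.719, -632.772, 231.313] pointing down, gripper open.
Joint ranges: [-3.06, 3.06], [-0.37, 2.12], [-1.25, 1.32], [0.18, 2.47], [-1.1, 4.24], [0.23, 1.98], [-2.94, 2.94]. Speed limits (rad/s): [2.57, 2.57, 3.14, 3.14, 3.14, 3.14, 3.14].

### API

Orientations are given as [roll, pitch, yaw] about the fixed x, y, z axes, in that order (R = Rz(yaw) Ry(pitch) Rx(roll)).
In Python, from cell import readout, cams, order gives the robot as it stands. The module is installed in compiled form; this text tells all that it offers.
- The arm moves only by the shell command python3 -m creep 'ROWS'. ROWS is JSON, a list of rows, each a list of 3 entries, a list of its own where there are three numbers: the shift along the tool's x, y, z in units of 10 cm (1.0 is 10 cm), then the turn about the tool's x in units of pi/4 rad (1.0 is pi/4 rad), then the closure, from 0 (fully open) to 1 (shut). In form: [[[x, y, z], spin, gripper], ...]. A call has 1 to 20 rows; each row is the pose to reach, as a shift and turn from the pose commanded when the call began, along the tool's axes at that moment; what a row does not reach only later rows make up. A row lasts 1/10 s, in which the tool goes at most 50 mm and 8.59 degrees, less where a joint would pass 70% of its speed; a pose out of reach is approached as far as the arm can. A call with a number of a shift or a turn outside -1 to 1 is refused whole. A call with a gripper value outside its range is refused whole. The fingers move at their own pace and stop on an object; the grip force is fixed at half the most. Time passes only in rows, so rows that repeat a pose let the fingers close. It gives the time, the measured TCP pose, the force and the opening at its end, in the units of the state.
- readout.read_state(): the state, without advancing time (a new reading comes with each control period).
- cams.get_image(name): name is "scene" or "side" or "wrist"; returns the picture (384x512x3 uint8, blue, green, red); there is no depth.
- cams.get_calibration(name): a dict with "fx", "fy", "cx", "cy" (pixels), "distortion" ([k1, k2, p1, p2, k3] as OpenCV has them; the pictures are not rectified), "R" (3x3) and "t" (3): a world point X has camera coordinates R X + t. Camera axes: x right, y down, z forward; pixel columns grow to the right and rows downward; lengths in mm; the calibration is good to about 2 mm. A picture is of the moment at which its call begins: read the wrist's pose just before it. get_calibration takes no time and is no camera call; for the wrist camera it gives the pose at the moment of the call.
- order.finish_job(): hands the job in, once; it reports no verdict.
The state is a dict: "clock": time; "qpos": joint angles; "qd": joint speeds; "tau": joint torques, N m; "eef_pos": TCP position; "tool_rot": TCP orientation; "force": force on the tool from outside, world axes, zero at the start; "torque": the same for the moment, N m; "width": finger opening in mm.
Only numpy, scipy, OpenCV 4.12 (cv2) and the standard library are available. Lean on these libraries where they do the work, as an engineer would, in place of code of your own. Each camera call takes 0.05 s, during which the arm holds its last target.

## Working session

There is one attempt and no reset: what is moved stays moved. The work goes in short steps, Python scripts to look and compute and a shell command to move; the robot and the scene stay as the last step left them, time stands still between calls to the robot, and variables do not carry over. Pictures are saved under pics/ and viewed, and the job is handed in when it is done.

```bash
mkdir -p pics; python3 - <<'E'
from cell import readout, cams
import cv2
print(readout.read_state())
for n in ["scene","side","wrist"]:
    c=cams.get_calibration(n); print(n,c)
    cv2.imwrite(f"pics/{n}0.png",cams.get_image(n))
E
```

```text
{'clock': 0.0, 'qpos': array([ 1.27417266,  0.62930583,  0.03843478,  1.51836711, -0.02699998,
        0.99629074, -0.01998888]), 'qd': array([-0.00174336, -0.00021119, -0.00101794, -0.00139297, -0.00037256,
        0.00076873, -0.00137322]), 'tau': array([ 1.48851454e-04, -5.63398540e+01,  1.22657184e+00, -1.93444866e+01,
        1.12106130e-02,  1.04813237e-02,  9.64206890e-06]), 'eef_pos': array([ 148.59781226, -632.15155269,  230.41535313]), 'tool_rot': array([-1.56103191,  1.56894302,  1.81140137]), 'force': array([-0.6681151 ,  0.32786927, -0.37407709]), 'torque': array([ 0.00874144,  0.00636707, -0.00275325]), 'width': 85.30807489304112}
scene {'fx': 373.43505010844706, 'fy': 373.43505010844706, 'cx': 250.81427457598033, 'cy': 195.32994190370738, 'distortion': array([-0.0166433,  0.       ,  0.       ,  0.       ,  0.       ]), 'R': array([[-2.52245680e-01,  9.67663010e-01, -6.45346084e-04],
       [ 6.22179600e-01,  1.61675894e-01, -7.65998336e-01],
       [-7.41123918e-01, -1.93621292e-01, -6.42842230e-01]]), 't': array([  66.47684488, -309.79373992, 1603.17074516])}
side {'fx': 403.68855348889343, 'fy': 403.68855348889343, 'cx': 260.6401707723629, 'cy': 196.39568760350932, 'distortion': array([-0.06228553,  0.        ,  0.        ,  0.        ,  0.        ]), 'R': array([[-0.90075748, -0.43386232,  0.01998626],
       [-0.30200519,  0.59260506, -0.7467343 ],
       [ 0.31213591, -0.67866246, -0.66482211]]), 't': array([563.09246257, 212.30538571, 902.61267003])}
wrist {'fx': 287.836189209289, 'fy': 287.836189209289, 'cx': 252.22536985634142, 'cy': 196.2505763754744, 'distortion': array([0.00613797, 0.        , 0.        , 0.        , 0.        ]), 'R': array([[ 0.22970899, -0.97325752, -0.0018922 ],
       [-0.92697779, -0.21937759,  0.30427891],
       [-0.29655684, -0.06814157, -0.95258111]]), 't': array([-648.53075474,  -39.01755164,  380.28561967])}
```

View pics/scene0.png

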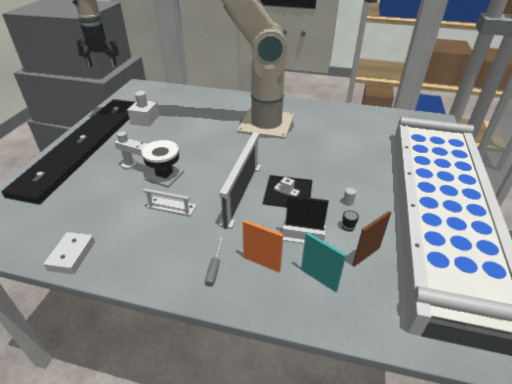

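View pics/side0.png

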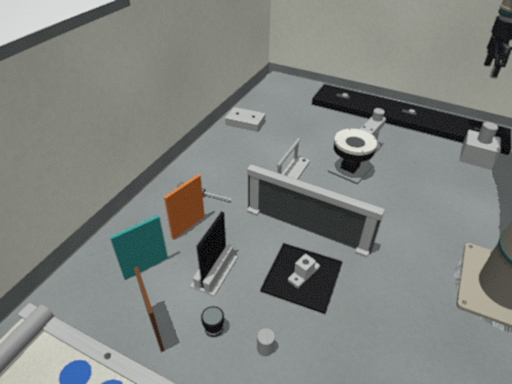

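View pics/wrist0.png

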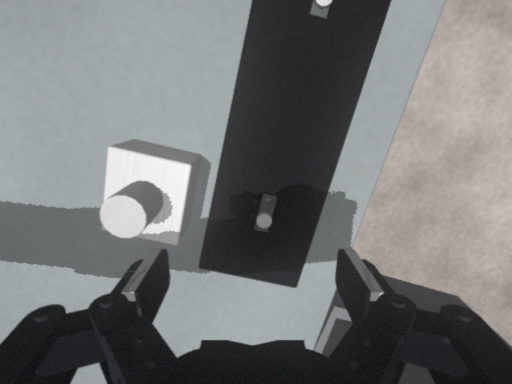

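```bash
cat > h.py <<'E'
import numpy as np, cv2
from cell import readout, cams
CAL={n:cams.get_calibration(n) for n in ("scene","side")}
def K(c): return np.array([[c["fx"],0,c["cx"]],[0,c["fy"],c["cy"]],[0,0,1.]])
def ray(n,uv,c=None):
    c=c or CAL[n]; p=cv2.undistortPoints(np.array([[uv]],float),K(c),c["distortion"])[0,0]
    R=np.array(c["R"]);t=np.array(c["t"]); o=-R.T@t; d=R.T@np.array([p[0],p[1],1]); return o,d/np.linalg.norm(d)
def onz(n,uv,z,c=None):
    o,d=ray(n,uv,c); return o+d*(z-o[2])/d[2]
def tri(uv1,uv2):
    o1,d1=ray("scene",uv1);o2,d2=ray("side",uv2)
    A=np.array([d1,-d2]).T; s=np.linalg.lstsq(A,o2-o1,rcond=None)[0]
    a=o1+d1*s[0];b=o2+d2*s[1]; return (a+b)/2,np.linalg.norm(a-b)
def proj(n,X,c=None):
    c=c or CAL[n]; R=np.array(c["R"])
    return cv2.projectPoints(np.array(X,float).reshape(-1,3),cv2.Rodrigues(R)[0],np.array(c["t"],float),K(c),c["distortion"])[0].reshape(-1,2)
def crop(src,box,s,out):
    im=cv2.imread(src); x0,y0,x1,y1=box
    z=cv2.resize(im[y0:y1,x0:x1],None,fx=s,fy=s,interpolation=cv2.INTER_CUBIC)
    for x in range((x0+9)//10*10,x1,10):
        cv2.line(z,(int((x-x0+.5)*s),0),(int((x-x0+.5)*s),4 if x%50 else 12),(0,0,255),1)
        if x%20==0: cv2.putText(z,str(x),(int((x-x0)*s)-8,22),0,.35,(0,0,255),1)
    for y in range((y0+9)//10*10,y1,10):
        cv2.line(z,(0,int((y-y0+.5)*s)),(5,int((y-y0+.5)*s)),(0,0,255),1)
        if y%20==0: cv2.putText(z,str(y),(7,int((y-y0+.5)*s)+4),0,.35,(0,0,255),1)
    cv2.imwrite(out,z)
E
python3 - <<'E'
from h import *
crop("pics/scene0.png",(110,130,240,230),6,"pics/s_a.png")
crop("pics/scene0.png",(200,130,330,230),6,"pics/s_b.png")
crop("pics/scene0.png",(250,160,380,260),6,"pics/s_c.png")
crop("pics/side0.png",(240,100,400,220),5,"pics/d_a.png")
crop("pics/side0.png",(180,200,340,320),5,"pics/d_b.png")
E
```

```text
(no output)
```

View pics/s_a.png

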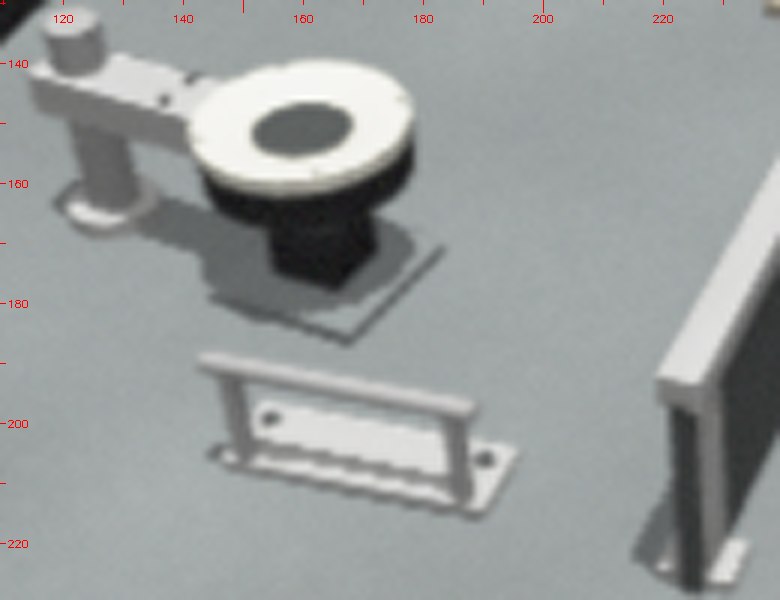

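View pics/s_b.png

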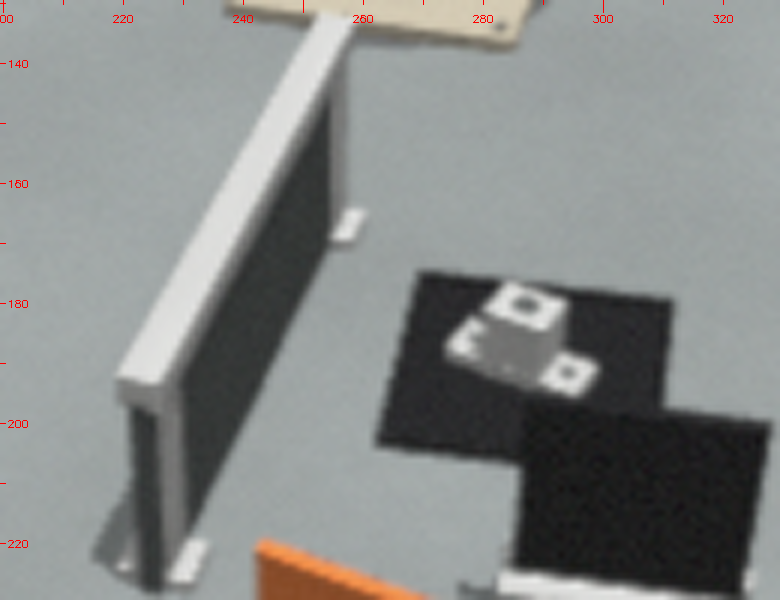

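View pics/s_c.png

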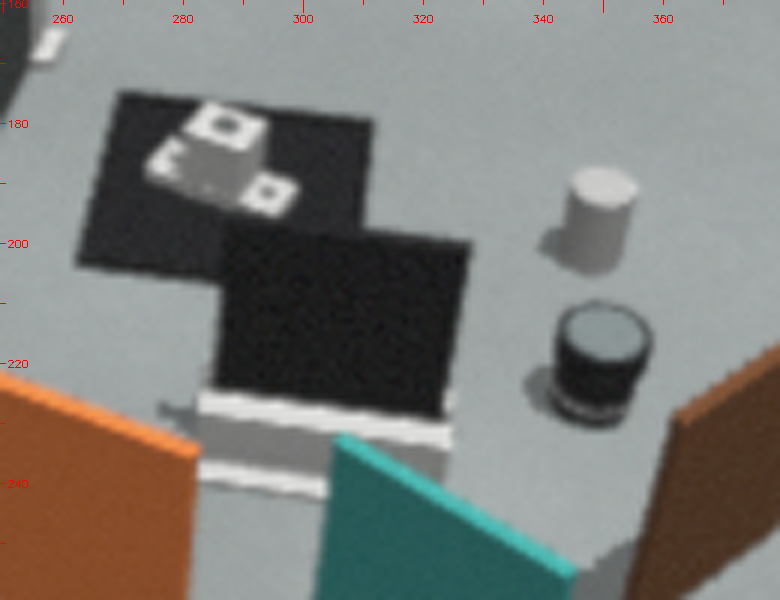

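View pics/d_a.png

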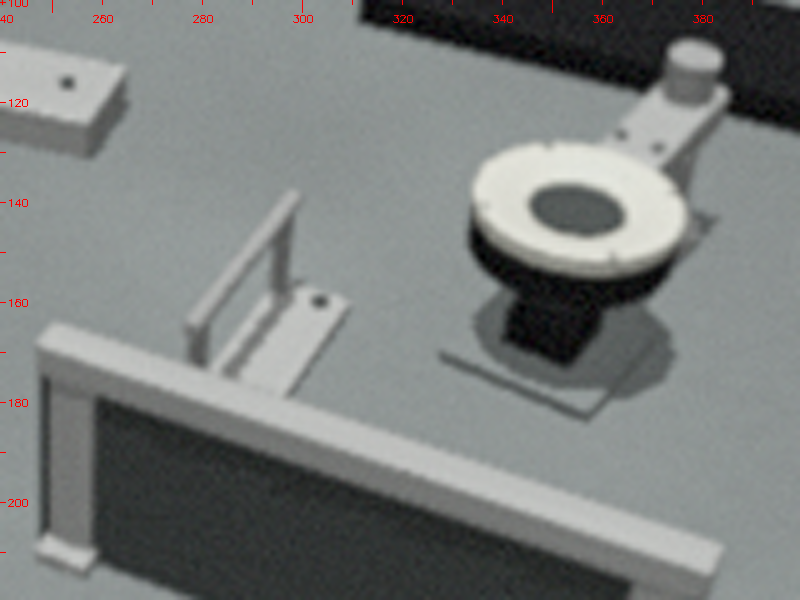

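View pics/d_b.png

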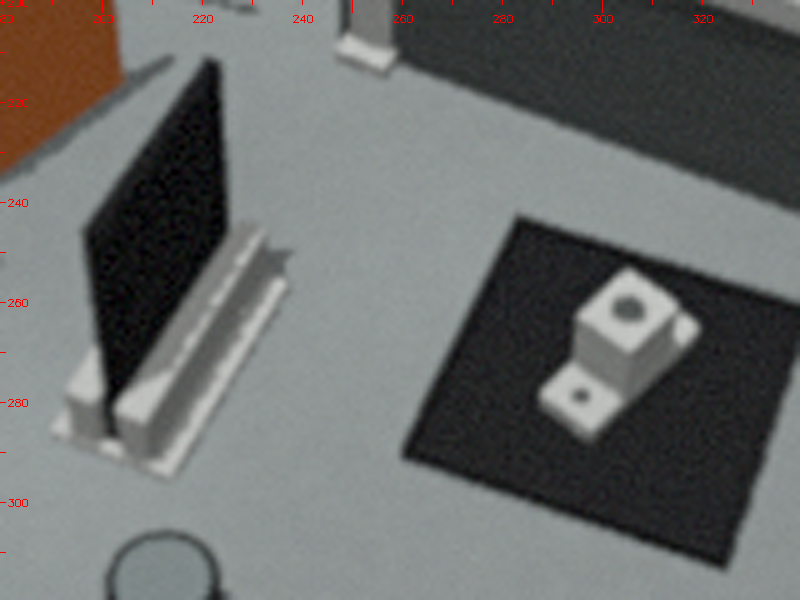

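```bash
python3 - <<'E'
from h import *
np.set_printoptions(precision=1,suppress=True)
S=lambda x0,y0,s:(lambda x,y:(x0+x/s-.5,y0+y/s-.5))
sa,sb,sc=S(110,130,6),S(200,130,6),S(250,160,6); da,db=S(240,100,5),S(180,200,5)
def both(name,a,b,z):
    p,e=tri(a,b); print(name,p,"gap",round(float(e),1),"scene",onz("scene",a,z),"side",onz("side",b,z))
both("hous top",sb(527,304),db(627,309),49)
# housing top corners: far/near
for n,p in zip("abcd",[(503,282),(568,297),(550,331),(485,314)]): print("hs",n,onz("scene",sb(*p),49))
for n,p in zip("abcd",[(628,268),(677,300),(627,350),(575,317)]): print("hd",n,onz("side",db(*p),49))
both("panel L",sc(222,228),db(213,60),146)
both("panel R",sc(472,242),db(85,232),146)
both("bar L",sa(200,360),da(295,193),70)
both("bar R",sa(473,408),da(193,323),70)
both("tray a",sb(418,272),db(800,305),10)
both("tray corner",sb(376,446),db(519,216),10)
# light
im=cv2.imread("pics/scene0.png"); im2=cv2.imread("pics/side0.png")
for n,i,(x0,y0,x1,y1) in (("scene",im,(138,136,182,166)),("side",im2,(330,124,382,160))):
    m=np.zeros(i.shape[:2],np.uint8); m[y0:y1,x0:x1]=(i[y0:y1,x0:x1].min(2)>205)*255
    c=max(cv2.findContours(m,0,cv2.CHAIN_APPROX_NONE)[0],key=cv2.contourArea)
    pts=np.array([onz(n,q[0],110)[:2] for q in c]); print(n,cv2.fitEllipse(c),cv2.minEnclosingCircle(pts.astype(np.float32)), cv2.fitEllipse(pts.astype(np.float32)))
both("post top",sa(72,25),da(695,50),135)
both("rail near-left",sb(120,383),da(40,345),140)
both("rail near-right",sb(165,387),da(65,322),140)
both("gauge",(349.8,191),(265.5,335),50)
E
```

```text
hous top [436.1 168.2  49.4] gap 0.8 scene [435.2 167.8  49. ] side [436.3 168.4  49. ]
hs a [419.  151.4  49. ]
hs b [423.5 188.3  49. ]
hs c [455.4 183.9  49. ]
hs d [449.7 147.4  49. ]
hd a [444.4 146.   49. ]
hd b [418.1 153.6  49. ]
hd c [428.  189.7  49. ]
hd d [455.3 182.9  49. ]
panel L [628.  194.3 139.8] gap 1.7 scene [636.1 196.  146. ] side [624.5 198.7 146. ]
panel R [620.  305.9 147.2] gap 2.2 scene [617.7 305.  146. ] side [620.8 306.3 146. ]
bar L [ 620.3 -250.3   70.5] gap 0.9 scene [ 620.3 -250.2   70. ] side [ 620.6 -251.8   70. ]
bar R [ 621.9 -100.    72.1] gap 1.9 scene [ 620.6 -100.2   70. ] side [ 622.9 -104.    70. ]
tray a [371.8  95.6   9.3] gap 3.5 scene [370.7  94.2  10. ] side [372.1  98.3  10. ]
tray corner [515.5 102.    2.1] gap 4.0 scene [526.2 105.7  10. ] side [512.8 106.3  10. ]
scene ((157.93382263183594, 149.3131866455078), (18.858062744140625, 39.982337951660156), 89.25846099853516) ((450.1976318359375, -282.05645751953125), 77.40707397460938) ((454.5426025390625, -271.29461669921875), (111.22196960449219, 139.3549041748047), 174.774169921875)
side ((355.43255615234375, 139.80038452148438), (20.745634078979492, 39.739173889160156), 98.6008529663086) ((453.9364013671875, -264.4955139160156), 58.19300842285156) ((453.5780944824219, -263.7085876464844), (109.21080780029297, 112.45474243164062), 123.77339935302734)
post top [ 428.4 -417.2  134.7] gap 4.5 scene [ 432.1 -413.8  135. ] side [ 428.2 -421.3  135. ]
rail near-left [653.5  15.7 131.5] gap 10.5 scene [657.8  14.2 140. ] side [648.1  33.  140. ]
rail near-right [644.9  25.4 140.1] gap 20.0 scene [655.4  35.  140. ] side [645.5  10.7 140. ]
gauge [438.8 368.1  47.6] gap 0.3 scene [442. 368.  50.] side [438.2 369.2  50. ]
```

```bash
cat >> h.py <<'E'
from scipy.spatial.transform import Rotation as Rot
def tool():
    s=readout.read_state(); return s, np.array(s["eef_pos"]), Rot.from_euler("xyz",s["tool_rot"]).as_matrix()
def rel(target, yaw=None):
    """shift (units of 100mm) in tool axes to reach target; yaw = desired world direction angle of tool y (mod pi)"""
    s,p,R=tool(); d=R.T@(np.array(target)-p)/100
    out=None
    if yaw is not None:
        cur=np.arctan2(R[1,1],R[0,1]); e=(yaw-cur+np.pi/2)%np.pi-np.pi/2
        out=-e/(np.pi/4)   # tool x points down => spin sign flips
    return d,out
E
python3 - <<'E'
from h import *
np.set_printoptions(precision=3,suppress=True)
s,p,R=tool(); print(R,p)
c=cams.get_calibration("wrist"); Rc=np.array(c["R"]); o=-Rc.T@c["t"]; print("cam",o, "in tool",R.T@(o-p), "fwd",R.T@Rc[2])
print(rel([148,-532,230],0))
E
```

```text
[[-0.     0.229 -0.973]
 [ 0.001 -0.973 -0.229]
 [-1.    -0.001 -0.   ]] [ 148.63  -632.297  230.617]
cam [ 225.592 -613.888  373.018] in tool [-142.398   -0.522  -79.137] fwd [0.953 0.    0.304]
(array([ 0.008, -0.978, -0.223]), np.float64(-1.706127226162978))
```

```bash
python3 -m creep '[[[0,0,-0.3],-0.2,0],[[0,0,-0.6],-0.4,0],[[0,0,-0.8],-0.6,0],[[0,0,-1],-0.8,0],[[0,0,-1],-1,0],[[0,0,-1],-1,0]]'; python3 - <<'E'
from h import *
np.set_printoptions(precision=3,suppress=True)
print(rel([345,-632,230],0),tool()[2])
E
```

```text
clock: 0.75
eef_pos: [246.7, -609.4, 230.9]
tool_rot: [-2.745, 1.57, 1.416]
force: [0.3, -0.4, -0.0]
width: 85.7
(array([ 0.009,  0.956, -0.322]), np.float64(-0.7016365280050302)) [[ 0.     0.852 -0.524]
 [ 0.001 -0.524 -0.852]
 [-1.    -0.    -0.001]]
```

```bash
python3 -m creep '[[[0,0.2,-0.3],-0.2,0],[[0,0.3,-0.6],-0.4,0],[[0,0.5,-0.9],-0.6,0],[[0,0.5,-0.9],-0.7,0],[[0,0.5,-0.9],-0.7,0]]'; python3 - <<'E'
from h import *
np.set_printoptions(precision=3,suppress=True)
print(rel([454,-330,230],0),tool()[2])
E
```

```text
clock: 1.25
eef_pos: [336.2, -559.3, 231.0]
tool_rot: [-2.576, 1.57, 2.131]
force: [-0.8, 0.1, -0.1]
width: 85.3
(array([ 0.011,  1.166, -2.3  ]), np.float64(-0.006965498088635331)) [[-0.     1.    -0.005]
 [ 0.001 -0.005 -1.   ]
 [-1.    -0.    -0.001]]
```

```bash
python3 -m creep '[[[0,0.2,-0.4],0,0],[[0,0.4,-0.7],0,0],[[0,0.6,-1],0,0]]'; python3 -m creep '[[[0,0.2,-0.4],0,0],[[0,0.4,-0.7],0,0],[[0,0.6,-1],0,0],[[0,0.6,-1],0,0]]';python3 -m creep '[[[0,0,-0.3],0,0],[[0,0,-0.3],0,0],[[0,0,-0.3],0,0]]'; python3 - <<'E'
from h import *
np.set_printoptions(precision=3,suppress=True)
c=cams.get_calibration("wrist");im=cams.get_image("wrist");cv2.imwrite("pics/w1.png",im)
import pickle;pickle.dump(c,open("w1.pkl","wb"))
print(tool()[1],proj("wrist",[[454,-265,110]],c))
E
```

```text
clock: 1.55
eef_pos: [395.0, -460.4, 231.1]
tool_rot: [-1.141, 1.57, -2.725]
force: [0.2, -0.9, -0.3]
width: 85.5
clock: 1.95
eef_pos: [459.7, -355.9, 231.6]
tool_rot: [2.46, 1.568, 0.886]
force: [-0.2, -0.3, 0.9]
width: 85.3
clock: 2.25
eef_pos: [456.0, -331.8, 231.4]
tool_rot: [-0.533, 1.569, -2.113]
force: [0.5, -0.4, 0.1]
width: 85.3
[ 456.042 -332.369  231.352] [[248.131 118.339]]
```

View pics/w1.png

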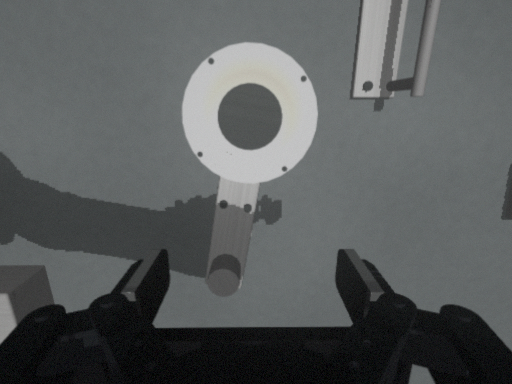

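```bash
python3 - <<'E'
from h import *
import pickle
np.set_printoptions(precision=2,suppress=True)
c=pickle.load(open("w1.pkl","rb"));im=cv2.imread("pics/w1.png")
m=np.zeros(im.shape[:2],np.uint8);m[:190,150:340]=(im[:190,150:340].min(2)>165)*255
m=cv2.morphologyEx(m,cv2.MORPH_OPEN,np.ones((5,5)))
k=max(cv2.findContours(m,0,cv2.CHAIN_APPROX_NONE)[0],key=cv2.contourArea);k=cv2.convexHull(k)
P=np.array([onz("w",q[0],110,c)[:2] for q in k]).astype(np.float32)
A=np.c_[2*P,np.ones(len(P))];s=np.linalg.lstsq(A,(P**2).sum(1),rcond=None)[0]
cen=s[:2];print("circle",cen,np.sqrt(s[2]+cen@cen)*1, cv2.minEnclosingCircle(P),cv2.fitEllipse(k))
cen3=cen
post=onz("w",(224,284),135,c);d=post[:2]-cen;print(post,d,np.hypot(*d),"yaw",np.arctan2(-d[0]*-1,-d[1])*-1, )
# arm edges at z=106: left (216.5,205)-(208,255?) 
for v in (195,220,250):
    row=cv2.cvtColor(im,cv2.COLOR_BGR2GRAY)[v,195:275].astype(int);g=np.diff(cv2.GaussianBlur(row.astype(np.float32)[None],(5,1),0)[0])
    print(v,195+np.argsort(-abs(g))[:6])
E
python3 - <<'E'
from h import *
crop("pics/w1.png",(190,165,290,300),4,"pics/w1c.png")
E
```

```text
circle [ 454.77 -265.86] 60.24555822761697 ((453.90966796875, -269.07684326171875), 64.40435028076172) ((248.93687438964844, 114.21456909179688), (134.10440063476562, 145.1495819091797), 6.751693248748779)
[ 429.21 -418.09  135.  ] [ -25.56 -152.23] 154.35659058902485 yaw 0.16636632954683475
195 [216 217 256 215 257 218]
220 [264 258 257 213 263 265]
250 [209 210 208 248 247 249]
```

View pics/w1c.png

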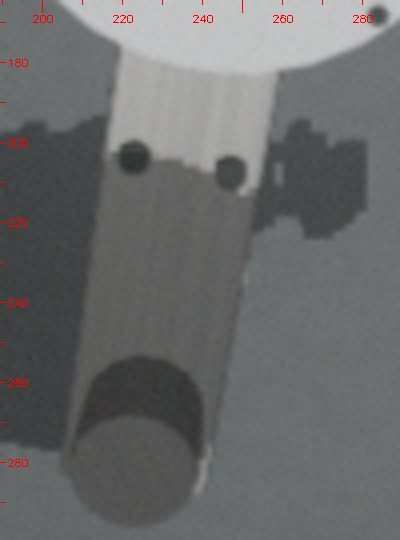

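```bash
python3 - <<'E'
from h import *
import pickle
np.set_printoptions(precision=2,suppress=True)
c=pickle.load(open("w1.pkl","rb"));im=cv2.imread("pics/w1.png")
m=np.zeros(im.shape[:2],np.uint8);m[:190,150:340]=(im[:190,150:340].min(2)>165)*255
m=cv2.morphologyEx(m,cv2.MORPH_OPEN,np.ones((5,5)))
k=cv2.convexHull(max(cv2.findContours(m,0,cv2.CHAIN_APPROX_NONE)[0],key=cv2.contourArea))[:,0]
k=k[k[:,1]<165]
P=np.array([onz("w",q,110,c)[:2] for q in k])
s=np.linalg.lstsq(np.c_[2*P,np.ones(len(P))],(P**2).sum(1),rcond=None)[0];cen=s[:2];print(cen,np.sqrt(s[2]+cen@cen))
for a,b in (((216.5,195),(209,250)),((256.5,195),(247.8,250))):
    A=onz("w",a,106,c);B=onz("w",b,106,c);print(A,B,np.arctan2((A-B)[0],(A-B)[1]))
for q in ((378,0),(354,97),(434,0),(417,95)): print(q,onz("w",q,10,c),onz("w",q,70,c))
E
```

```text
[ 455.17 -264.36] 59.48270478260387
[ 422.21 -337.16  106.  ] [ 411.68 -396.99  106.  ] 0.17411171654601268
[ 461.22 -337.46  106.  ] [ 451.98 -397.3   106.  ] 0.1531819928912503
(378, 0) [ 594.95 -146.91   10.  ] [ 572.35 -164.39   70.  ]
(354, 97) [ 579.11 -246.07   10.  ] [ 559.12 -247.2    70.  ]
(434, 0) [ 655.49 -147.63   10.  ] [ 622.9 -165.    70. ]
(417, 95) [ 653.63 -244.55   10.  ] [ 621.35 -245.93   70.  ]
```

```bash
for i in 1 ; do python3 -m creep '[[[0,0.2,-0.4],0,0],[[0,0.3,-0.7],0,0],[[0,0.4,-1],0,0]]';python3 -m creep '[[[0,0.2,-0.4],0,0],[[0,0.3,-0.7],0,0],[[0,0.4,-1],0,0]]';python3 -m creep '[[[0,0.1,-0.4],0,0],[[0,0.3,-0.7],0,0],[[0,0.4,-1],0,0]]';python3 -m creep '[[[0,0.1,-0.4],0,0],[[0,0.2,-0.7],0,0],[[0,0.3,-1],0,0],[[0,0.3,-1],0,0]]';python3 -m creep '[[[0,0,-0.3],0,0],[[0,0,-0.6],0,0],[[0,0,-0.6],0,0],[[0,0,-0.6],0,0]]'; done; python3 - <<'E'
from h import *
np.set_printoptions(precision=3,suppress=True)
c=cams.get_calibration("wrist");im=cams.get_image("wrist");cv2.imwrite("pics/w2.png",im)
import pickle;pickle.dump(c,open("w2.pkl","wb"))
print(tool(),proj("wrist",[[624,250,146],[436,168,49]],c))
E
```

```text
clock: 2.6
eef_pos: [497.7, -231.5, 231.2]
tool_rot: [0.269, 1.57, -1.311]
force: [0.2, 0.1, -1.0]
width: 85.2
clock: 2.9
eef_pos: [538.6, -131.4, 231.2]
tool_rot: [0.375, 1.57, -1.205]
force: [0.4, -0.7, 0.0]
width: 85.2
clock: 3.2
eef_pos: [580.4, -31.6, 231.3]
tool_rot: [1.139, 1.569, -0.44]
force: [0.2, -0.8, 0.4]
width: 85.6
clock: 3.6
eef_pos: [610.5, 73.4, 231.3]
tool_rot: [2.701, 1.567, 1.128]
force: [-0.0, -0.4, 1.0]
width: 85.1
clock: 4.0
eef_pos: [609.8, 127.3, 231.0]
tool_rot: [0.008, 1.569, -1.57]
force: [0.5, 0.2, -0.6]
width: 85.2
({'clock': 4.05, 'qpos': array([-0.044,  0.606, -0.34 ,  1.591,  0.232,  0.985, -0.464]), 'qd': array([ 0.013, -0.003,  0.008,  0.005, -0.   ,  0.   ,  0.   ]), 'tau': array([ -1.425, -53.89 ,  -4.545, -18.799,  -0.108,  -0.043,  -0.005]), 'eef_pos': array([609.851, 126.331, 231.026]), 'tool_rot': array([-0.027,  1.569, -1.606]), 'force': array([ 0.017, -0.67 ,  0.266]), 'torque': array([-0.019,  0.006, -0.008]), 'width': 85.74957945921716}, array([609.851, 126.331, 231.026]), array([[-0.   ,  1.   , -0.008],
       [-0.002, -0.008, -1.   ],
       [-1.   , -0.   ,  0.002]])) [[269.776  38.426]
 [ 94.784 140.805]]
```

View pics/w2.png

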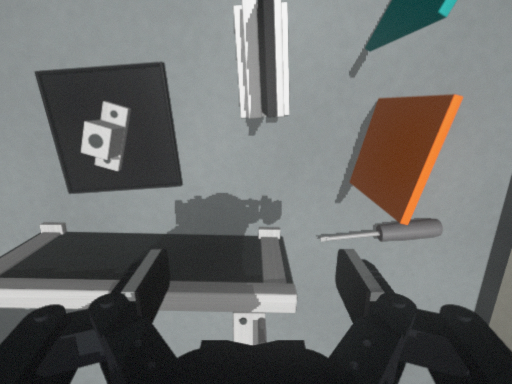

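```bash
python3 - <<'E'
from h import *
crop("pics/w2.png",(220,0,310,125),5,"pics/w2a.png")
crop("pics/w2.png",(60,80,150,190),5,"pics/w2b.png")
E
```

```text
(no output)
```

View pics/w2a.png

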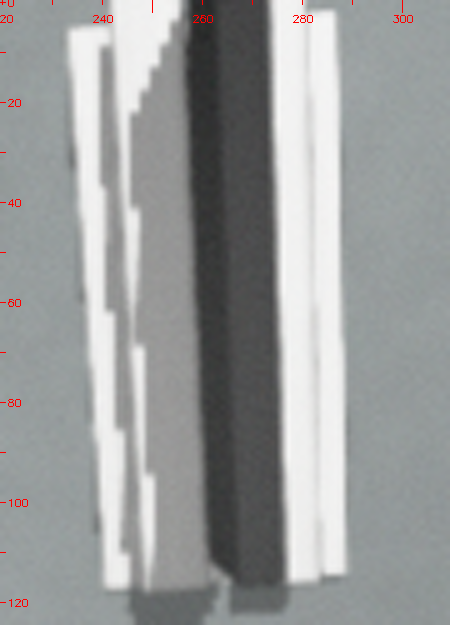

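View pics/w2b.png

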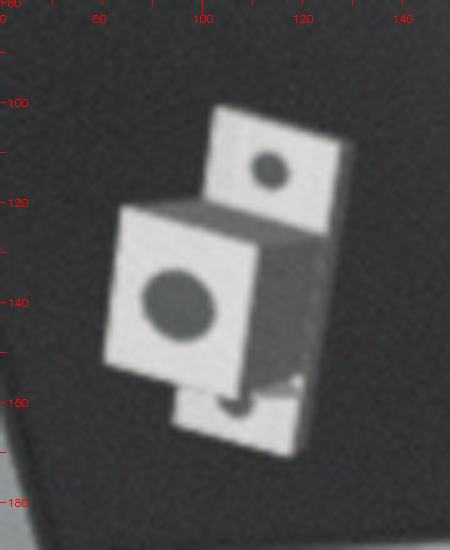

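```bash
python3 - <<'E'
from h import *
import pickle
np.set_printoptions(precision=1,suppress=True)
c=pickle.load(open("w2.pkl","rb"))
for q in ((263.5,0),(266.9,115.5),(273.1,0),(276.9,116)): print(q,onz("w",q,146,c))
f=lambda x,y:(60+x/5-.5,80+y/5-.5)
P=[onz("w",f(*q),49,c) for q in ((121,206),(259,244),(238,400),(103,362))]
print(np.array(P),np.mean(P,0)); P=np.array(P)
print("yaw from edges",np.arctan2((P[0]-P[3])[0],(P[0]-P[3])[1]),np.arctan2((P[1]-P[2])[0],(P[1]-P[2])[1]), np.arctan2((P[1]-P[0])[1],(P[1]-P[0])[0]),np.arctan2((P[2]-P[3])[1],(P[2]-P[3])[0]))
Q=np.array([onz("w",f(*q),14,c) for q in ((215,104),(342,140),(293,458),(172,424))]);print(Q,Q.mean(0)); 
print(np.arctan2((Q[1]-Q[2])[0],(Q[1]-Q[2])[1]),np.hypot(*(Q[1]-Q[2])[:2]))
for q in ((295,282),(296,311),(281,233)): print("rail",onz("w",q,140,c))
# driver pts
for q in ((320,239),(380,233),(441,228)): print("drv",onz("w",q,10,c))
E
```

```text
(263.5, 0) [619.4 273.2 146. ]
(266.9, 115.5) [622.5 197.8 146. ]
(273.1, 0) [625.9 273.2 146. ]
(276.9, 116) [630.1 197.4 146. ]
[[427.7 189.7  49. ]
 [456.4 181.5  49. ]
 [446.3 147.   49. ]
 [417.4 155.7  49. ]] [437.  168.5  49. ]
yaw from edges 0.2958134184828136 0.2859970067103712 -0.27805592836966386 -0.29444288891008874
[[434.4 211.1  14. ]
 [463.2 202.9  14. ]
 [440.1 125.6  14. ]
 [410.9 134.5  14. ]] [437.1 168.5  14. ]
0.29135473283719504 80.66174099052013
rail [650.7  46.5 140. ]
rail [653.   13.7 140. ]
rail [636.3  97.  140. ]
drv [704.6  26.7  10. ]
drv [786.8  35.5  10. ]
drv [869.1  42.6  10. ]
```

```bash
python3 -m creep '[[[0,0.1,-0.4],-0.07,0],[[0,0.14,-0.7],-0.07,0],[[0,0.14,-1],-0.07,0],[[0,0.14,-1],-0.07,0],[[0,0.14,-1],-0.07,0]]'; python3 - <<'E'
from h import *
np.set_printoptions(precision=3,suppress=True)
print(rel([623.7,251.5,110],0.05))
E
```

```text
clock: 4.55
eef_pos: [624.3, 227.0, 231.0]
tool_rot: [-0.092, 1.569, -1.614]
force: [0.8, -1.0, 0.1]
width: 85.4
(array([ 1.209,  0.006, -0.247]), np.float64(-0.0018617926383044541))
```

```bash
python3 -m creep '[[[0,0,-0.2],0,0],[[0.2,0,-0.25],0,0],[[0.5,0,-0.25],0,0],[[0.7,0,-0.25],0,0],[[0.9,0,-0.25],0,0],[[0.9,0,-0.25],0,0]]'; python3 - <<'E'
from h import *
np.set_printoptions(precision=3,suppress=True)
cv2.imwrite("pics/w3.png",cams.get_image("wrist"))
print(rel([623.7,251.5,110],0.05))
E
```

```text
clock: 5.15
eef_pos: [621.6, 249.1, 138.3]
tool_rot: [-0.844, 1.564, -2.368]
force: [-0.4, -0.4, -0.9]
width: 85.2
(array([ 0.301,  0.012, -0.012]), np.float64(-0.004128031915300349))
```

View pics/w3.png

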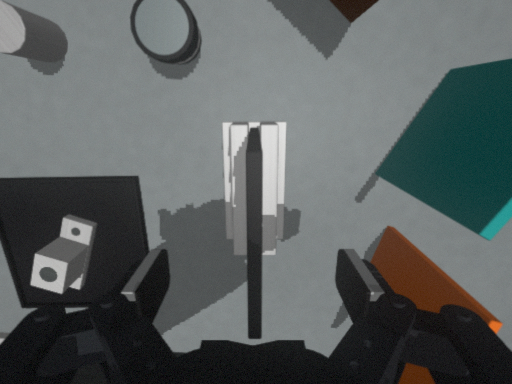

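```bash
python3 -m creep '[[[0.2,0.01,0],0,0],[[0.3,0.02,0],0,0],[[0.3,0.02,0],0,0],[[0.3,0.02,0],0,1],[[0.3,0.02,0],0,1],[[0.3,0.02,0],0,1],[[0.3,0.02,0],0,1],[[0.3,0.02,0],0,1],[[0.3,0.02,0],0,1],[[0.3,0.02,0],0,1],[[0.3,0.02,0],0,1]]'
```

```text
clock: 6.3
eef_pos: [624.0, 254.1, 111.7]
tool_rot: [-1.403, 1.57, -2.923]
force: [-3.0, -1.0, 5.0]
width: 7.4
```

```bash
python3 -m creep '[[[-0.1,0,0],0,1],[[-0.2,0,0],0,1],[[-0.4,0,0],0,1],[[-0.6,0,0],0,1],[[-0.8,0,0],0,1],[[-1,0,0],0,1],[[-1,0,0],0,1]]';python3 -m creep '[[[-0.3,0,0],0,1],[[-0.55,0,0],0,1],[[-0.55,0,0],0,1],[[-0.55,0,0],0,1]]'; python3 - <<'E'
from h import *
np.set_printoptions(precision=3,suppress=True)
print(tool(),rel([643,-175,270],0.0))
cv2.imwrite("pics/w4.png",cams.get_image("wrist"))
cv2.imwrite("pics/side4.png",cams.get_image("side"))
E
```

```text
clock: 7.0
eef_pos: [626.9, 255.1, 215.1]
tool_rot: [1.951, 1.563, 0.43]
force: [0.8, 1.2, -1.8]
width: 7.4
clock: 7.4
eef_pos: [624.5, 253.7, 265.7]
tool_rot: [-0.156, 1.57, -1.676]
force: [-0.5, -0.1, -1.7]
width: 7.6
({'clock': 7.4, 'qpos': array([-0.232,  0.654, -0.354,  1.392,  0.235,  1.137, -0.568]), 'qd': array([ 0.   ,  0.026,  0.007,  0.027, -0.003,  0.004, -0.001]), 'tau': array([ -0.078, -61.162,  -4.481, -21.996,   0.011,  -0.059,   0.004]), 'eef_pos': array([624.455, 253.713, 265.668]), 'tool_rot': array([-0.156,  1.57 , -1.676]), 'force': array([-0.462, -0.146, -1.703]), 'torque': array([ 0.05 ,  0.091, -0.   ]), 'width': 7.559193973046884}, array([624.455, 253.713, 265.668]), array([[-0.   ,  0.999,  0.05 ],
       [-0.   ,  0.05 , -0.999],
       [-1.   , -0.   ,  0.   ]])) (array([-0.042, -0.029,  4.291]), np.float64(0.06364663041962997))
```

View pics/w4.png

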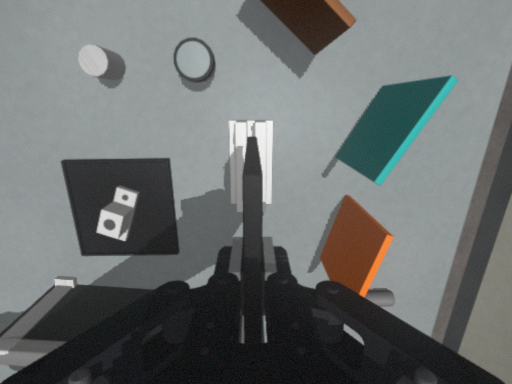

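View pics/side4.png

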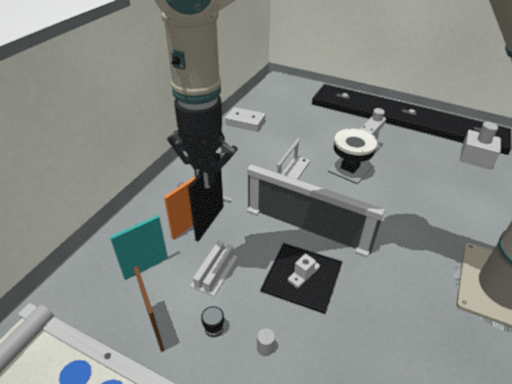

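```bash
python3 -m creep '[[[-0.2,0,0.2],0.07,1],[[-0.2,0,0.5],0.07,1],[[-0.2,0,0.8],0.07,1],[[-0.2,0,1],0.07,1]]'; python3 -m creep '[[[0,0,0.4],0,1],[[0,0,0.7],0,1],[[0,0.1,1],0,1]]';python3 -m creep '[[[0,0,0.4],0,1],[[0,0,0.7],0,1],[[0,0.1,1],0,1]]';python3 -m creep '[[[0,0,0.3],0,1],[[0,0,0.6],0,1],[[0,0,0.8],0,1],[[0,0,1],0,1],[[0,0,1],0,1],[[0,0,1],0,1]]';python3 - <<'E'
from h import *
np.set_printoptions(precision=3,suppress=True)
print(rel([647.5,-175,108],-0.01))
cv2.imwrite("pics/w5.png",cams.get_image("wrist"))
E
```

```text
clock: 7.9
eef_pos: [629.2, 150.7, 284.5]
tool_rot: [-0.709, 1.567, -2.287]
force: [0.6, -0.3, -2.7]
width: 7.4
clock: 8.2
eef_pos: [637.4, 52.4, 284.7]
tool_rot: [-1.366, 1.567, -2.941]
force: [0.2, -0.3, -1.7]
width: 7.3
clock: 8.5
eef_pos: [646.9, -47.8, 284.6]
tool_rot: [-1.483, 1.567, -3.06]
force: [1.0, 0.3, -1.7]
width: 7.3
clock: 9.1
eef_pos: [647.5, -145.5, 284.9]
tool_rot: [-2.137, 1.568, 2.57]
force: [0.3, 0.4, -1.6]
width: 7.2
(array([1.769, 0.005, 0.298]), np.float64(0.005980110697641128))
```

View pics/w5.png

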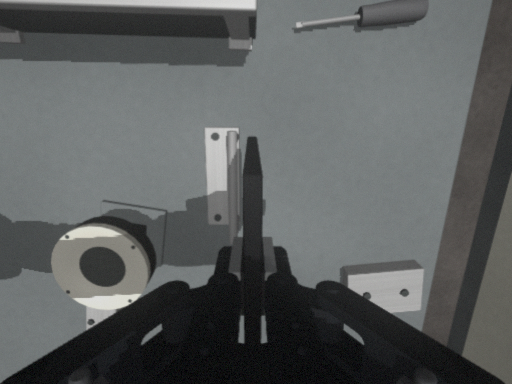

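```bash
python3 -m creep '[[[0,0,0.3],0,1],[[0.2,0,0.3],0,1],[[0.5,0,0.3],0,1],[[0.8,0,0.3],0,1],[[0.8,0,0.3],0,1],[[0.8,0,0.3],0,1]]'; python3 - <<'E'
from h import *
np.set_printoptions(precision=3,suppress=True)
c=cams.get_calibration("wrist");im=cams.get_image("wrist");cv2.imwrite("pics/w6.png",im)
import pickle;pickle.dump(c,open("w6.pkl","wb"))
cv2.imwrite("pics/scene6.png",cams.get_image("scene"));
print(tool()[1],rel([647.5,-175,108],-0.01))
crop("pics/w6.png",(180,60,330,200),5,"pics/w6a.png")
crop("pics/scene6.png",(100,80,230,230),5,"pics/scene6a.png")
E
```

```text
clock: 9.75
eef_pos: [648.2, -174.4, 206.5]
tool_rot: [-2.735, 1.57, 1.975]
force: [0.6, -0.4, -0.7]
width: 7.2
[ 649.43  -175.228  208.299] (array([ 1.003, -0.023, -0.002]), np.float64(0.007853018618224222))
```

View pics/w6a.png

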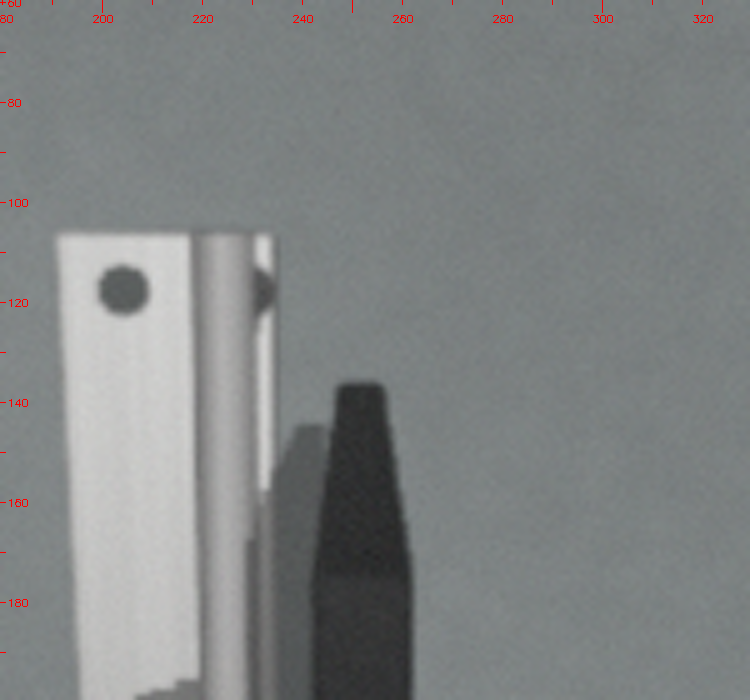

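View pics/scene6a.png

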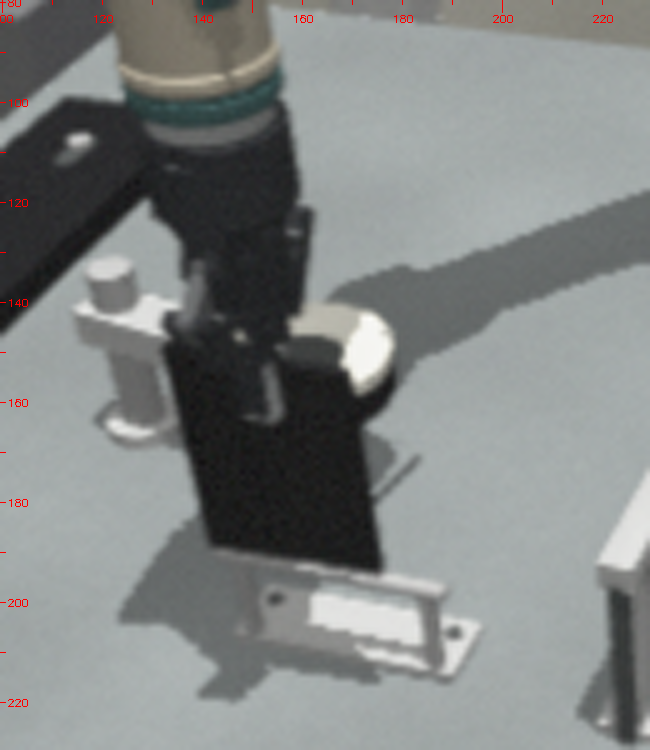

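```bash
python3 - <<'E'
from h import *
import pickle
np.set_printoptions(precision=1,suppress=True)
c=pickle.load(open("w6.pkl","rb"))
f=lambda x,y:(180+x/5-.5,60+y/5-.5)
for n,q,z in (("pbL",(335,383),102.6),("pbR",(384,383),102.6),("ptL",(313,572),242.6),("ptR",(412,572),242.6),("barL",(190,235),70),("barR",(254,235),70),("barL2",(200,690),70),("barR2",(247,690),70),("plateR",(272,235),10)): print(n,onz("w",f(*q),z,c))
E
```

```text
pbL [ 644.6 -121.   102.6]
pbR [ 652.9 -121.   102.6]
ptL [ 645.7 -120.8  242.6]
ptR [ 653.2 -120.8  242.6]
barL [617.4 -97.4  70. ]
barR [629.2 -97.4  70. ]
barL2 [ 616.  -185.8   70. ]
barR2 [ 625.6 -185.8   70. ]
plateR [628.9 -97.8  10. ]
```

```bash
python3 -m creep '[[[0.3,0,0],0,1],[[0.6,-0.01,-0.03],0,1],[[0.8,-0.01,-0.03],0,1],[[0.9,-0.01,-0.03],0,1],[[0.97,-0.01,-0.03],0,1],[[0.97,-0.01,-0.03],0,1],[[0.97,-0.01,-0.03],0,1]]'; python3 -m creep '[[[0.02,0,0],0,1],[[0.03,0,0],0,1],[[0.03,0,0],0,1]]'
```

```text
clock: 10.55
eef_pos: [647.9, -173.2, 110.7]
tool_rot: [1.362, 1.569, -0.214]
force: [0.6, -0.1, -1.7]
width: 6.9
clock: 10.85
eef_pos: [647.1, -173.1, 106.6]
tool_rot: [1.243, 1.57, -0.333]
force: [-0.8, 0.5, -1.6]
width: 7.2
```

```bash
python3 -m creep '[[[0.02,0,0],0,1],[[0.02,0,0],0,1]]'; python3 -m creep '[[[0.02,0,0],0,1],[[0.02,0,0],0,1]]'
```

```text
clock: 11.05
eef_pos: [647.5, -173.1, 105.6]
tool_rot: [1.226, 1.569, -0.35]
force: [-0.4, 0.3, 5.3]
width: 7.5
clock: 11.25
eef_pos: [647.8, -173.2, 105.6]
tool_rot: [1.117, 1.568, -0.459]
force: [-3.8, 0.7, 16.2]
width: 7.2
```

```bash
python3 -m creep '[[[-0.01,0,0],0,1],[[-0.01,0,0],0,0.7],[[-0.01,0,0],0,0.7],[[-0.01,0,0],0,0.7],[[-0.01,0,0],0,0.7],[[-0.01,0,0],0,0.7]]'; python3 - <<'E'
from h import *
cv2.imwrite("pics/w7.png",cams.get_image("wrist"))
cv2.imwrite("pics/scene7.png",cams.get_image("scene"));cv2.imwrite("pics/side7.png",cams.get_image("side"))
crop("pics/scene7.png",(100,100,230,230),5,"pics/scene7a.png")
E
```

```text
clock: 11.85
eef_pos: [646.9, -173.0, 103.0]
tool_rot: [-1.879, 1.57, 2.829]
force: [0.5, 0.3, -0.3]
width: 25.4
```

View pics/w7.png

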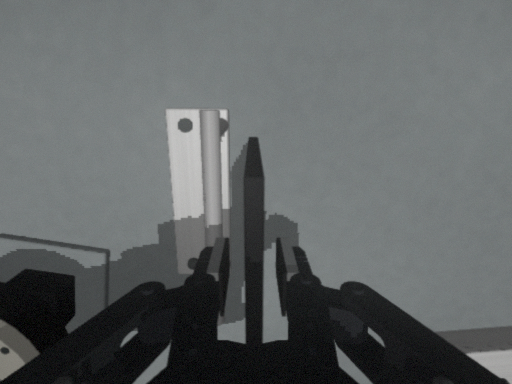

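View pics/scene7a.png

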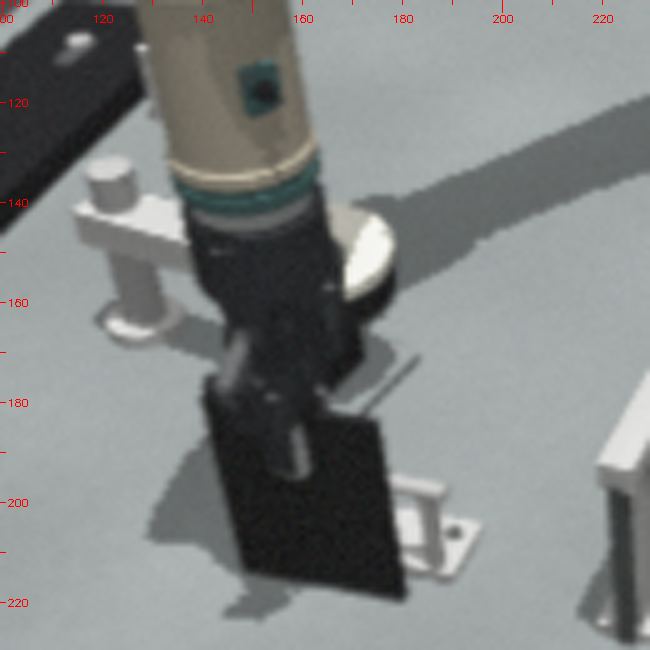

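```bash
python3 -m creep '[[[-0.02,-0.03,0],0,0.7],[[-0.02,-0.06,0],0,0.7],[[-0.02,-0.09,0],0,0.7],[[-0.02,-0.12,0],0,0.7],[[-0.02,-0.14,0],0,0.7],[[-0.02,-0.16,0],0,0.7],[[-0.02,-0.18,0],0,0.7],[[-0.02,-0.2,0],0,0.7],[[-0.02,-0.22,0],0,0.7],[[-0.02,-0.24,0],0,0.7],[[-0.02,-0.26,0],0,0.7],[[-0.02,-0.28,0],0,0.7],[[-0.02,-0.3,0],0,0.7],[[-0.02,-0.3,0],0,0.7]]'; python3 - <<'E'
from h import *
cv2.imwrite("pics/w8.png",cams.get_image("wrist"))
cv2.imwrite("pics/scene8.png",cams.get_image("scene"))
crop("pics/scene8.png",(100,100,230,230),5,"pics/scene8a.png")
E
```

```text
clock: 13.4
eef_pos: [616.7, -172.9, 105.4]
tool_rot: [-1.236, 1.571, -2.812]
force: [-0.5, -0.2, 0.2]
width: 25.6
```

View pics/w8.png

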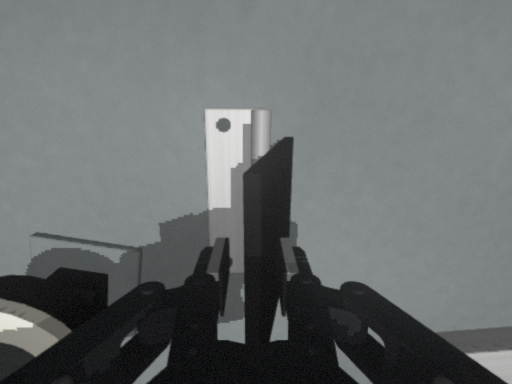

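View pics/scene8a.png

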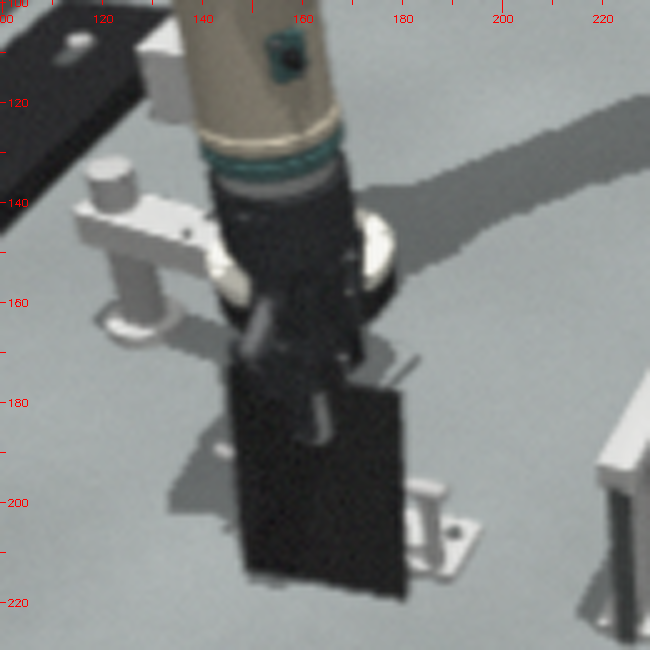

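```bash
python3 -m creep '[[[0,0,0],0,0.4],[[0,0,0],0,0.2],[[0,0,0],0,0.2],[[0,0,0],0,0.2],[[0,0,0],0,0.2],[[-0.2,0,0],0,0.2],[[-0.5,0,0],0,0.2],[[-0.8,0,0],0,0.2],[[-1,0,0],0,0],[[-1,0,0],0,0]]'; python3 - <<'E'
from h import *
np.set_printoptions(precision=3,suppress=True)
c=cams.get_calibration("wrist");im=cams.get_image("wrist");cv2.imwrite("pics/w9.png",im)
import pickle;pickle.dump(c,open("w9.pkl","wb"))
cv2.imwrite("pics/scene9.png",cams.get_image("scene"))
crop("pics/scene9.png",(100,100,230,230),5,"pics/scene9a.png")
print(tool())
E
```

```text
clock: 14.5
eef_pos: [619.1, -173.1, 208.7]
tool_rot: [1.36, 1.564, -0.216]
force: [1.0, 0.5, -0.0]
width: 85.1
({'clock': 14.6, 'qpos': array([ 0.419,  0.657, -0.32 ,  1.567,  0.238,  0.955,  0.019]), 'qd': array([-0.001,  0.023,  0.008,  0.021,  0.   ,  0.   ,  0.   ]), 'tau': array([ -0.062, -57.781,  -3.952, -19.111,   0.003,  -0.038,   0.005]), 'eef_pos': array([ 616.852, -172.92 ,  205.338]), 'tool_rot': array([ 0.847,  1.57 , -0.728]), 'force': array([-0.194,  0.398, -0.446]), 'torque': array([ 0.031,  0.027, -0.006]), 'width': 85.42022958047323}, array([ 616.852, -172.92 ,  205.338]), array([[ 0.   ,  1.   , -0.005],
       [-0.   , -0.005, -1.   ],
       [-1.   ,  0.   ,  0.   ]]))
```

View pics/w9.png

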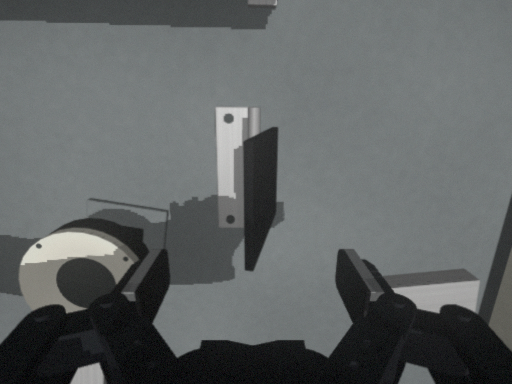

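View pics/scene9a.png

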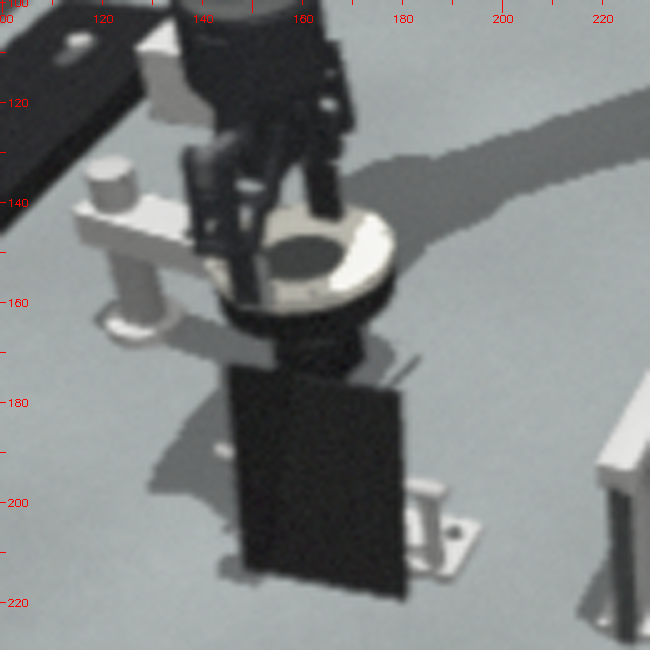

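```bash
python3 - <<'E'
from h import *
import pickle
np.set_printoptions(precision=1,suppress=True)
c=pickle.load(open("w9.pkl","rb"))
f=lambda x,y:(100+x/5-.5,100+y/5-.5)
print("bottom",onz("scene",f(244,572),0),onz("scene",f(405,600),0))
print("top scene",onz("scene",f(230,368),138),onz("scene",f(400,392),138))
print("top wrist",onz("w",(244.5,141),138,c),onz("w",(250,270),138,c),"bottom far",onz("w",(278,127),0,c))
print(rel([437,168.5,260],-0.291))
E
```

```text
bottom [ 650.9 -230.    -0. ] [ 649.1 -122.6    0. ]
top scene [ 621.6 -226.9  138. ] [ 618.1 -120.7  138. ]
top wrist [ 615.3 -120.1  138. ] [ 618.6 -228.1  138. ] bottom far [ 652.5 -120.5    0. ]
(array([-0.5, -1.8, -3.4]), np.float64(0.36424656908459907))
```

```bash
python3 -m creep '[[[-0.3,0,-0.3],0,0],[[-0.5,-0.2,-0.6],0,0],[[-0.5,-0.5,-1],0,0]]'; python3 -m creep '[[[0,-0.1,-0.4],0,0],[[0,-0.3,-0.7],0,0],[[0,-0.5,-1],0,0]]'; python3 -m creep '[[[0,-0.2,-0.4],0,0],[[0,-0.3,-0.7],0,0],[[0,-0.5,-1],0,0]]'; python3 -m creep '[[[0,-0.1,0],0.2,0],[[0,-0.2,0],0.36,0],[[0,-0.3,0],0.36,0],[[0,-0.3,0],0.36,0],[[0,-0.3,0],0.36,0]]';  python3 - <<'E'
from h import *
np.set_printoptions(precision=3,suppress=True)
c=cams.get_calibration("wrist");im=cams.get_image("wrist");cv2.imwrite("pics/w10.png",im)
import pickle;pickle.dump(c,open("w10.pkl","wb"))
print(tool()[1],rel([437,168.5,260],-0.291))
E
```

```text
clock: 14.9
eef_pos: [569.1, -72.7, 256.1]
tool_rot: [1.518, 1.567, -0.06]
force: [0.8, 0.9, -0.5]
width: 85.7
clock: 15.2
eef_pos: [516.2, 29.0, 254.0]
tool_rot: [-1.597, 1.568, 3.111]
force: [-0.0, 0.6, -0.1]
width: 85.3
clock: 15.5
eef_pos: [467.7, 129.0, 254.1]
tool_rot: [-1.493, 1.569, -3.069]
force: [0.8, 0.8, -0.9]
width: 85.5
clock: 16.0
eef_pos: [438.5, 127.8, 255.0]
tool_rot: [-0.889, 1.57, -2.746]
force: [0.5, -0.3, -0.5]
width: 85.2
[438.851 127.76  255.113] (array([-0.049, -0.133, -0.386]), np.float64(0.005712470927004764))
```

View pics/w10.png

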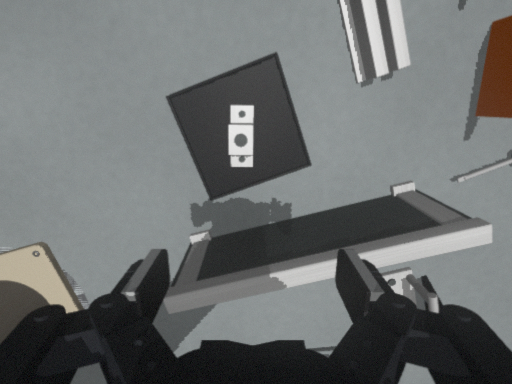

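```bash
python3 - <<'E'
from h import *
import pickle
np.set_printoptions(precision=2,suppress=True)
c=pickle.load(open("w10.pkl","rb"));im=cv2.imread("pics/w10.png")
g=cv2.cvtColor(im,6)[95:175,215:270];m=(g>150).astype(np.uint8)*255
ks=[k for k in cv2.findContours(m,0,cv2.CHAIN_APPROX_NONE)[0] if cv2.contourArea(k)>30]
for k in ks:
    k=k+np.array([215,95]);r=cv2.minAreaRect(k);z=49 if cv2.contourArea(k)>400 else 14
    B=np.array([onz("w",q,z,c) for q in cv2.boxPoints(r)]);print(r,z,"\n",B[:,:2],B.mean(0))
crop("pics/w10.png",(215,95,270,175),7,"pics/w10a.png")
for q in ((491,225),(492,243),(398,185),(412,190),(173,290),(176,310)): print(q,onz("w",q,140,c))
E
```

```text
((240.0, 145.0), (41.99999237060547, 23.999996185302734), 90.0) 49 
 [[427.94 190.16]
 [455.03 182.24]
 [440.94 134.11]
 [412.62 142.39]] [434.13 162.23  49.  ]
((241.5, 113.5), (17.0, 23.0), 90.0) 14 
 [[434.16 210.43]
 [462.17 202.23]
 [456.32 182.17]
 [427.81 190.5 ]] [445.11 196.33  14.  ]
(491, 225) [651.45  31.79 140.  ]
(492, 243) [651.6   11.72 140.  ]
(398, 185) [571.01  97.06 140.  ]
(412, 190) [582.82  88.57 140.  ]
(173, 290) [329.92  48.87 140.  ]
(176, 310) [323.96  24.46 140.  ]
```

View pics/w10a.png

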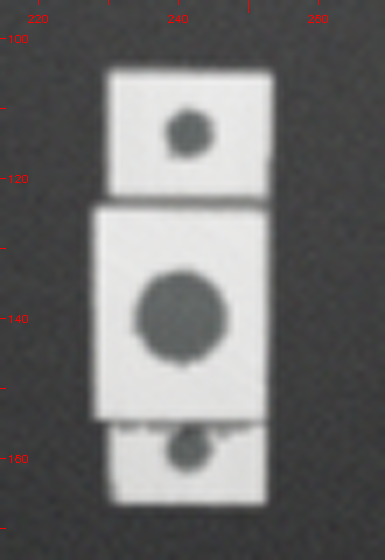

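```bash
python3 - <<'E'
from h import *
import pickle
np.set_printoptions(precision=3,suppress=True)
c=pickle.load(open("w10.pkl","rb"))
f=lambda x,y:(215+x/7-.5,95+y/7-.5)
P=onz("w",f(182,313.5),49,c);print(P, onz("w",f(181,317),49,c))
F=np.array([onz("w",f(*q),14,c) for q in ((108,71),(273,71),(267,504),(112,504))]);print(F[:,:2],F.mean(0))
print(rel([P[0],P[1],255],-0.291),rel([F.mean(0)[0],F.mean(0)[1],255],-0.291))
e=F[1]-F[2];print(np.arctan2(e[0],e[1]));e=F[0]-F[3];print(np.arctan2(e[0],e[1]))
A=[onz("w",f(*q),49,c) for q in ((93,207),(269,207),(267,420),(93,420))]
e=A[1]-A[0];print(np.arctan2(e[1],e[0]));e=A[2]-A[3];print(np.arctan2(e[1],e[0]));e=A[1]-A[2];print(np.arctan2(e[0],e[1]))
E
```

```text
[436.858 169.074  49.   ] [436.522 168.558  49.   ]
[[434.201 210.864]
 [462.901 202.47 ]
 [439.501 126.251]
 [410.734 134.665]] [436.834 168.563  14.   ]
(array([ 0.001, -0.136, -0.391]), np.float64(0.005712470927004764)) (array([ 0.001, -0.135, -0.386]), np.float64(0.005712470927004764))
0.2978733630530865
0.2987412320125705
-0.28453406565621975
-0.2845459990752959
0.2935970004125616
```

```bash
python3 -m creep '[[[0.1,-0.13,-0.3],0,0],[[0.5,-0.13,-0.39],0,0],[[0.8,-0.13,-0.39],0,0],[[1,-0.13,-0.39],0,0],[[1,-0.13,-0.39],0,0],[[1,-0.13,-0.39],0,0]]'; python3 - <<'E'
from h import *
np.set_printoptions(precision=3,suppress=True)
im=cams.get_image("wrist");cv2.imwrite("pics/w11.png",im)
print(tool()[1],rel([436.8,168.8,18],-0.291))
E
```

```text
clock: 16.65
eef_pos: [437.6, 169.1, 155.4]
tool_rot: [-2.135, 1.571, 2.29]
force: [0.4, -0.4, 0.6]
width: 85.5
[438.001 169.335 156.038] (array([ 1.38 , -0.012,  0.01 ]), np.float64(0.004201686250958858))
```

View pics/w11.png

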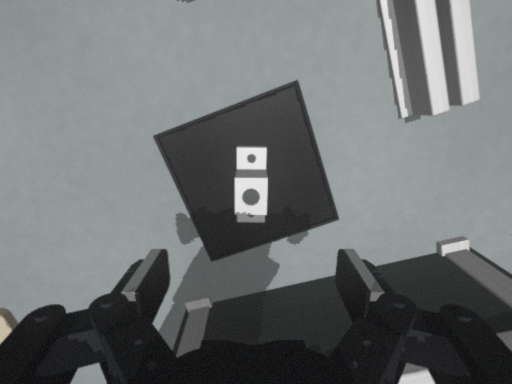

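```bash
python3 -m creep '[[[0.3,-0.01,0.01],0,0],[[0.6,-0.01,0.01],0,0],[[0.8,-0.01,0.01],0,0],[[1,-0.01,0.01],0,0],[[1,-0.01,0.01],0,0]]'; python3 -m creep '[[[0.2,0,0],0,0],[[0.38,0,0],0,0],[[0.38,0,0],0,0],[[0.38,0,0],0,0]]'; python3 -m creep '[[[0,0,0],0,1],[[0,0,0],0,1],[[0,0,0],0,1],[[0,0,0],0,1],[[0,0,0],0,1],[[0,0,0],0,1],[[0,0,0],0,1],[[0,0,0],0,1]]'
```

```text
clock: 17.2
eef_pos: [435.7, 168.2, 54.7]
tool_rot: [-0.693, 1.569, -2.551]
force: [-0.4, 0.7, 1.0]
width: 85.3
clock: 17.6
eef_pos: [436.7, 168.8, 18.6]
tool_rot: [2.294, 1.569, 0.435]
force: [0.1, 0.1, -0.4]
width: 85.6
clock: 18.4
eef_pos: [436.1, 168.5, 17.9]
tool_rot: [2.082, 1.57, 0.224]
force: [-0.9, -0.0, 6.6]
width: 29.3
```

```bash
python3 -m creep '[[[-0.1,0,0],0,1],[[-0.2,0,0],0,1],[[-0.4,0,0],0,1],[[-0.7,0,0],0,1],[[-1,0,0],0,1],[[-1,0,0],0,1]]'; python3 -m creep '[[[-0.3,0,0],0,1],[[-0.6,0,0],0,1],[[-0.9,0,0],0,1],[[-1,0,0],0,1],[[-1,0,0],0,1],[[-1,0,0],0,1]]'; python3 - <<'E'
from h import *
np.set_printoptions(precision=3,suppress=True)
im=cams.get_image("wrist");cv2.imwrite("pics/w12.png",im)
print(tool()[1],rel([455,-264.5,215],-0.165))
E
```

```text
clock: 19.0
eef_pos: [437.9, 169.3, 121.0]
tool_rot: [2.277, 1.564, 0.418]
force: [1.4, 0.9, -2.5]
width: 29.2
clock: 19.6
eef_pos: [435.0, 167.8, 216.2]
tool_rot: [-0.773, 1.569, -2.631]
force: [-0.0, 0.4, -2.1]
width: 29.1
[434.763 167.76  215.835] (array([0.013, 1.421, 4.087]), np.float64(-0.1562463931729393))
```

View pics/w12.png

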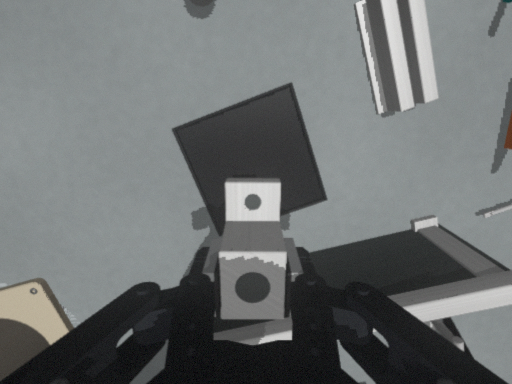

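```bash
python3 -m creep '[[[0,0.1,0.2],-0.08,1],[[0,0.2,0.5],-0.16,1],[[0,0.3,0.8],-0.16,1],[[0,0.35,1],-0.16,1],[[0,0.35,1],-0.16,1]]'; python3 - <<'E'
from h import *
np.set_printoptions(precision=3,suppress=True)
print(tool()[1],rel([455,-264.5,215],-0.165))
E
```

```text
clock: 20.15
eef_pos: [439.5, 58.9, 215.6]
tool_rot: [-0.911, 1.566, -2.649]
force: [-0.2, 0.4, -1.6]
width: 29.2
[439.542  58.874 215.555] (array([0.013, 0.691, 3.163]), np.float64(-0.0027706610269805933))
```

```bash
python3 -m creep '[[[0,0.1,0.2],0,1],[[0,0.1,0.5],0,1],[[0,0.2,0.8],0,1],[[0,0.2,1],0,1]]'; python3 -m creep '[[[0,0.1,0.4],0,1],[[0,0.2,0.7],0,1],[[0,0.2,1],0,1]]'; python3 -m creep '[[[0,0.1,0.3],0,1],[[0,0.2,0.6],0,1],[[0,0.2,0.8],0,1],[[0,0.2,0.8],0,1],[[0,0.2,0.8],0,1],[[0,0.2,0.8],0,1]]';python3 - <<'E'
from h import *
np.set_printoptions(precision=3,suppress=True)
c=cams.get_calibration("wrist");im=cams.get_image("wrist");cv2.imwrite("pics/w13.png",im)
import pickle;pickle.dump(c,open("w13.pkl","wb"))
print(tool()[1],rel([455,-264.5,215],-0.165))
E
```

```text
clock: 20.55
eef_pos: [444.8, -40.7, 216.2]
tool_rot: [-1.505, 1.57, 3.044]
force: [0.6, 0.0, -2.0]
width: 29.0
clock: 20.85
eef_pos: [449.2, -141.8, 216.2]
tool_rot: [-3.017, 1.57, 1.534]
force: [0.9, 1.5, -1.4]
width: 29.3
clock: 21.45
eef_pos: [455.2, -221.5, 216.7]
tool_rot: [-2.455, 1.569, 2.098]
force: [0.1, 1.1, -1.7]
width: 29.2
[ 455.291 -221.577  216.973] (array([0.019, 0.065, 0.424]), np.float64(0.007208281148067215))
```

View pics/w13.png

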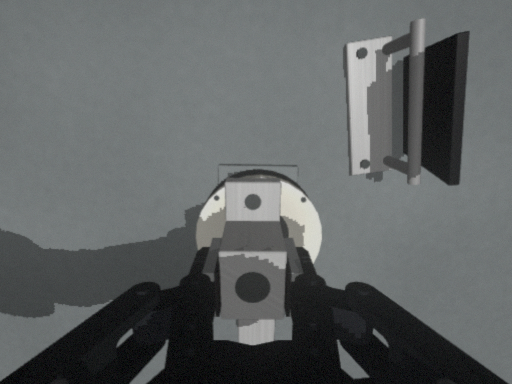

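```bash
python3 -m creep '[[[0,0.06,0.2],0,1],[[0,0.06,0.42],0,1],[[0,0.06,0.42],0,1],[[0,0.06,0.42],0,1],[[0,0.06,0.42],0,1]]'; python3 - <<'E'
from h import *
np.set_printoptions(precision=2,suppress=True)
c=cams.get_calibration("wrist");im=cams.get_image("wrist");cv2.imwrite("pics/w14.png",im)
s,p,R=tool(); print(p,rel([455,-264.5,135],-0.165))
crop("pics/w14.png",(190,160,320,300),5,"pics/w14a.png")
import pickle;pickle.dump((c,p,R),open("w14.pkl","wb"))
E
```

```text
clock: 22.0
eef_pos: [454.5, -264.2, 217.3]
tool_rot: [-3.062, 1.57, 1.491]
force: [0.5, 0.2, -1.6]
width: 29.5
[ 454.56 -264.29  217.4 ] (array([0.82, 0.  , 0.  ]), np.float64(0.006683971417912264))
```

View pics/w14a.png

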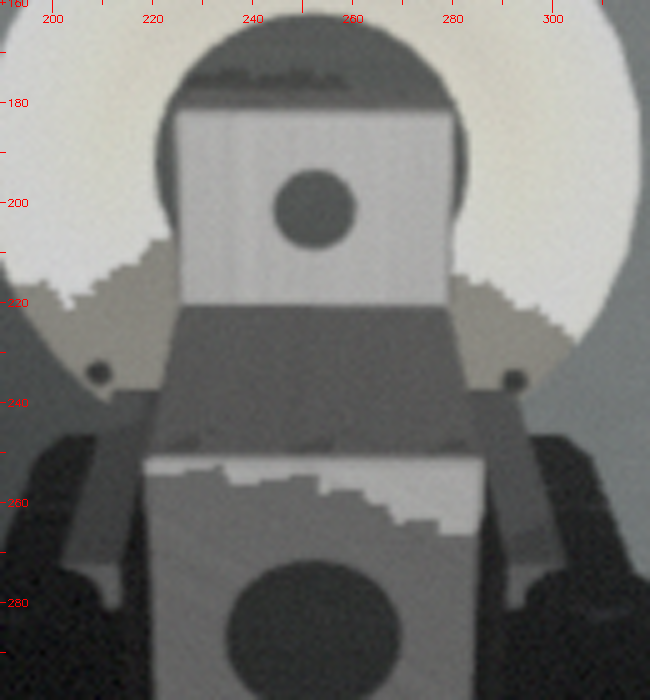

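```bash
python3 - <<'E'
from h import *
import pickle
np.set_printoptions(precision=2,suppress=True)
c,p,R=pickle.load(open("w14.pkl","rb"))
f=lambda x,y:(190+x/5-.5,160+y/5-.5)
for n,q,z in (("foot far L",(177,112),p[2]-4),("foot far R",(452,112),p[2]-4),("blk far L",(145,459),p[2]+31),("blk far R",(485,459),p[2]+31)):
    X=onz("w",f(*q),z,c);print(n,X,"tool",R.T@(X-p))
im=cv2.imread("pics/w14.png")
m=np.zeros(im.shape[:2],np.uint8);m[130:230,170:340]=(im[130:230,170:340].min(2)>165)*255
k=cv2.convexHull(max(cv2.findContours(m,0,cv2.CHAIN_APPROX_NONE)[0],key=cv2.contourArea))[:,0];k=k[k[:,1]<210]
P=np.array([onz("w",q,110,c)[:2] for q in k])
s=np.linalg.lstsq(np.c_[2*P,np.ones(len(P))],(P**2).sum(1),rcond=None)[0];cen=s[:2];print(cen,np.sqrt(s[2]+cen@cen))
E
```

```text
foot far L [ 447.72 -222.55  213.4 ] tool [  4.03 -13.39 -40.12]
foot far R [ 476.25 -227.12  213.4 ] tool [  4.03  15.51 -40.15]
blk far L [ 444.06 -244.    248.4 ] tool [-30.99 -13.59 -18.39]
blk far R [ 473.09 -248.65  248.4 ] tool [-30.99  15.81 -18.42]
[ 455.16 -264.26] 59.70299066736556
```

```bash
python3 -m creep '[[[0.2,0,0],0,1],[[0.4,0,0],0,1],[[0.5,0,0],0,1],[[0.6,0,0],0,1],[[0.7,0,0],0,1],[[0.76,0,0],0,1],[[0.8,0,0],0,1],[[0.82,0,0],0,1],[[0.82,0,0],0,1],[[0.82,0,0],0,1],[[0.82,0,0],0,1],[[0.82,0,0],0,1]]'; python3 - <<'E'
from h import *
np.set_printoptions(precision=3,suppress=True)
for n in ("wrist","scene","side"): cv2.imwrite(f"pics/{n}15.png",cams.get_image(n))
s,p,R=tool(); print(s["clock"],p,s["qd"],s["width"],R,rel([455,-264.5,135],-0.165))
crop("pics/side15.png",(240,60,400,200),5,"pics/side15a.png");crop("pics/scene15.png",(100,90,230,230),5,"pics/scene15a.png")
E
```

```text
clock: 23.25
eef_pos: [454.3, -266.0, 135.6]
tool_rot: [1.149, 1.57, -0.584]
force: [0.1, -0.9, -0.6]
width: 28.8
23.4 [ 454.254 -265.876  135.464] [ 0.     0.002  0.001  0.002  0.    -0.002 -0.001] 29.325847873029783 [[ 0.     0.987 -0.161]
 [-0.    -0.161 -0.987]
 [-1.     0.     0.   ]] (array([ 0.005,  0.005, -0.015]), np.float64(0.0038163232664914066))
```

View pics/side15a.png

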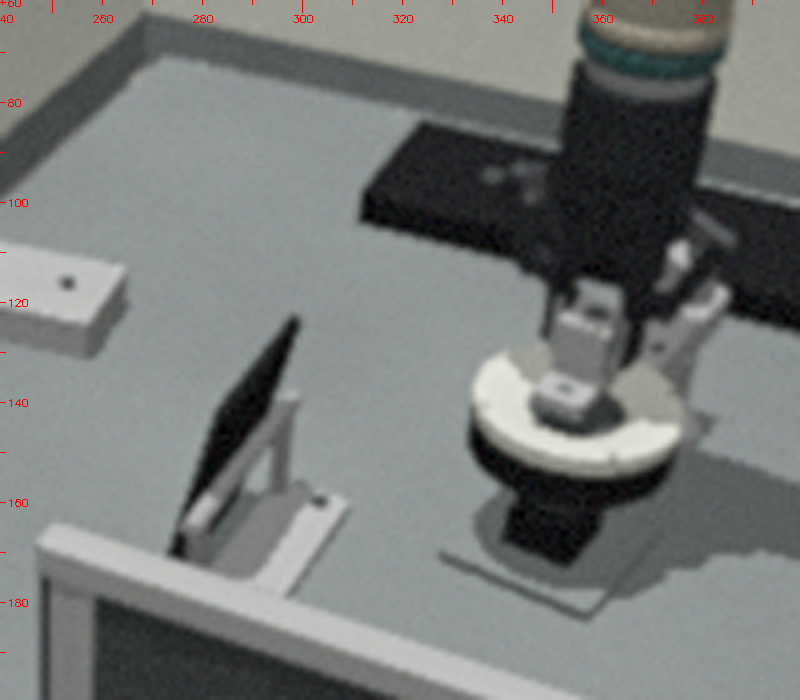

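View pics/scene15a.png

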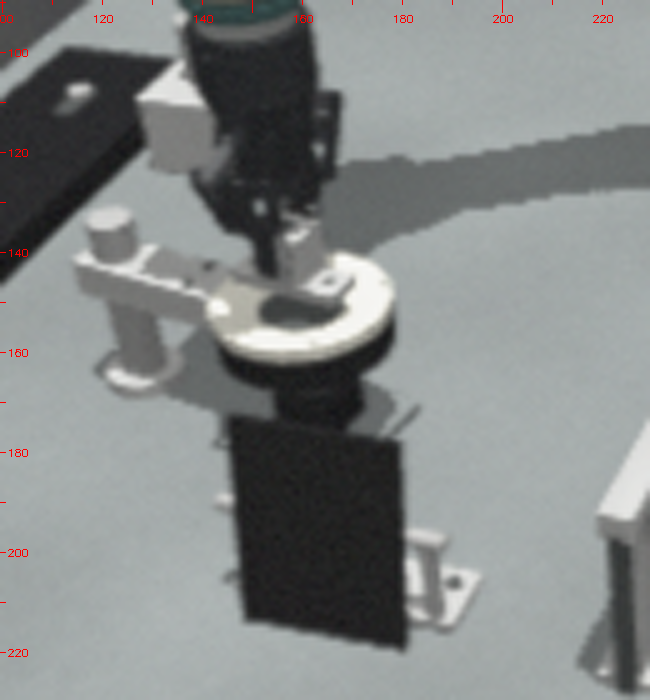

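View pics/wrist15.png

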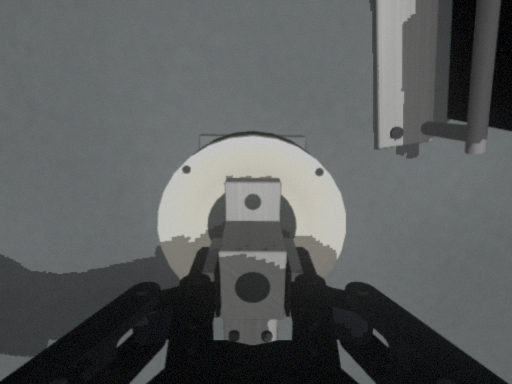

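```bash
python3 - <<'E'
from h import *
print(tri((100+330/5-.5,90+282/5-.5),(240+563/5-.5,60+388/5-.5)))
print(readout.read_state()["eef_pos"],readout.read_state()["width"])
E
```

```text
(array([ 459.65287506, -238.33445868,  130.6363247 ]), np.float64(0.2561021843084786))
[ 454.25448397 -265.8760092   135.46361143] 29.325847873029783
```

```bash
python3 - <<'E'
from cell import order
print(order.finish_job())
E
```

```text
the job is handed in; nothing more can be done
None
```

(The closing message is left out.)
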